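# Press the half-open sample pot shut

### The arm

A 6-joint arm with a two-finger parallel gripper is mounted at the origin on the work surface. World frame = base frame: x ahead of the robot, y to its left, z up, the work surface at z = 0. Lengths are in m, angles in rad, forces in N, time in s.
With the tool pointing down it reaches from about 0.275 to 0.775 m from the base axis. Payload 14.6 kg.
Tool frame: the origin (TCP) lies on the centre line of the jaws, within the pads' length; the fingertips stand 14 mm ahead of it and the grasp point (between the pads) lies 5 mm behind it (robot.tip_reach is the distance from the TCP to the fingertips, in m); z points along the fingers, y is the line along which they close (so a half turn about z gives the same grasp; the last joint's range is limited). The gripper opens to 85 mm and grips with 20 to 120 N. Pads are 22 mm wide; open, the fingers measure 114 mm over their backs; the gripper's body (76 mm by 85 mm) begins 54 mm behind the grasp point. The pads swing forward as they close: fully open they stand 13 mm farther back than shut.
Start: joints at [-1.472, 0.263, -0.048, 1.259, 0, 1.415], TCP at [0.132, -0.508, 0.245] pointing down, gripper open.
Joint ranges: [-2.65, 2.65], [-0.89, 1.7], [-1.18, 1.37], [-2.13, 2.11], [-1.35, 1.29], [-3.14, 3.14]. Speed limits (rad/s): [1.89, 1.89, 2.57, 2.79, 3.14, 3.14].

### API

Orientations are given as [roll, pitch, yaw] about the fixed x, y, z axes, in that order (R = Rz(yaw) Ry(pitch) Rx(roll)).
In Python, from cell import robot gives the robot as it stands.
- The arm moves only by the tool carry_out, never from a script. Its argument "deltas" is a list of rows, each an object with "delta_pos": the shift along the tool's x, y, z in units of 25 mm (1.0 is 25 mm), a list of three; "twist": the turn, a rotation vector about the tool's x, y, z in degrees, a list of three; "gripper": the opening, from 0 (shut) to 1 (fully open). A call has 1 to 10 rows; each row shifts and turns the commanded pose from where the row before left it, along the tool's axes as they then stand; what a row does not reach is not made up. A row lasts 1/12 s, in which the tool goes at most 41.7 mm and 7.16 degrees, less where a joint would pass 70% of its speed; a pose out of reach is approached as far as the arm can. A call is refused whole if a number of a shift passes 1 or a number of a turn 7.16, either way. A call with a gripper value outside its range is refused whole. The fingers move at their own pace and stop on an object; the grip force is fixed at half the most. Time passes only in rows, so rows that do not move let the fingers close. It gives the time, the measured TCP pose, the force, the opening and the grip force at its end, in the units of the state.
- robot.read_state(): the state, without advancing time (a new reading comes with each control period).
- robot.get_image(name): name is "scene" or "top" or "wrist"; returns a dict with "frame" (400x640x3 uint8, blue, green, red), "range_z" (400x640 float32, m along the optical axis (not along the pixel's ray), 0 where there is no reading), "fx", "fy", "cx", "cy" (pixels), "R" (3x3) and "t" (3): a world point X has camera coordinates R X + t. Camera axes: x right, y down, z forward; pixel columns grow to the right and rows downward; lengths in m; the calibration is good to about 2 mm. A picture is of the moment at which its call begins.
- robot.sign_off(): hands the job in; it is judged then, once.
The state is a dict: "t": time; "qpos": joint angles; "joint_vel": joint speeds; "joint_efforts": joint torques, N m; "ee_pos": TCP position; "ee_rot": TCP orientation; "wrist_force": force on the tool from outside, world axes, zero at the start; "wrist_torque": the same for the moment, N m; "width": opening from 0.0 (shut) to 1.0 (fully open); "finger_force": force on a finger pad.
Only numpy, scipy, OpenCV 4.12 (cv2) and the standard library are available. Lean on these libraries where they do the work, as an engineer would, in place of code of your own. Each camera call takes 0.05 s, during which the arm holds its last target. There are 200 camera calls.

### The job

On the grey tray stand four flip-top sample pots, and one has been left with its lid ajar. Press that lid gently down with the fingertips until it is fully shut, then withdraw. Do not pick the pot up, tip it or shove it out of its place, and do not touch the other pots or the bottle.

Things in the scene. Friction and masses are not known exactly. Their poses are not given: they have to be found in the camera images.
- ajar_pot: The sample pot whose lid is ajar: round clear plastic, 70 mm across at the rim, 50 mm high to the rim, 0.13 to 0.26 kg, holding small finds; loose on the tray. Origin: centre of its underside, z up along its axis, x points horizontally from the lid's hinge towards its thumb tab (the side that stands up). Hinge line: parallel to y at x = -36 mm, z = 50 mm.
- ajar_lid (a joint): Opening angle of its white lid, rad: 0 = fully shut (firm stop on the rim), growing as the tab side rises; starts at 0.34 to 0.55. Lid: disc 75 mm across, 4 mm thick, centre 36 mm from the hinge line; a thumb tab 20 mm wide, 3 mm thick reaches 87 mm from the hinge line. Stiff hinge: it stays at any angle, gives way under about 4 N pressed down near the tab, and does not spring back.
- lid_press (a point): The place to press: on the lid's upper face on the line from hinge to tab, 60 mm from the hinge line and 4 mm above the lid's underside; moves with the lid. Its x runs along the lid from hinge to tab, its z out of the upper face. When shut it lies 24 mm from the pot's axis and 54 mm above the pot's underside.
- pot_b: A closed sample pot, the same as ajar_pot (lid top 54 mm above its underside, lid 75 mm across, tab reaching 51 mm from the axis), lid shut flat and one piece with it. Loose, to be left alone. Origin: centre of the underside, z up, x towards its tab.
- pot_c: A closed sample pot, the same as ajar_pot (lid top 54 mm above its underside, lid 75 mm across, tab reaching 51 mm from the axis), lid shut flat and one piece with it. Loose, to be left alone. Origin: centre of the underside, z up, x towards its tab.
- pot_d: A closed sample pot, the same as ajar_pot (lid top 54 mm above its underside, lid 75 mm across, tab reaching 51 mm from the axis), lid shut flat and one piece with it. Loose, to be left alone. Origin: centre of the underside, z up, x towards its tab.
- bottle: Glass bottle with a blue cap, 56 mm across, 100 mm high, loose on the tray, to be left alone. Origin: centre of its underside.
- tray: Grey serving tray, 360 mm (x) by 460 mm (y), fixed to the bench; floor 4 mm thick, lip 14 mm high. Origin: centre of its underside.

How it is judged:
On the way:
1. the fingers press the lid of the open pot shut (value of joint ajar_lid below 0.04 rad and contact force between the fingers and ajar_pot above 0.3 N), for 0.05 s.
At the end, for the whole second after the job is handed in: The lid is shut to within 0.04 rad (3 mm at its tab); its pot stands upright and still on the tray within 20 mm of where it was; the other pots and the bottle are within 5 mm of where they were (value of joint ajar_lid below 0.04 rad and distance of ajar_pot from where it was at the start of the episode below 0.02 m and angle between ajar_pot's own z axis and vertical below 0.05 rad and linear speed of ajar_pot below 0.01 m/s and distance of each of pot_b, pot_c, pot_d, bottle from where it was at the start of the episode below 0.005 m); the robot touches nothing.
It fails at once if the pot is pressed or squeezed with more than 30 N (contact force between the fingers and ajar_pot above 30 N).
It fails at once if the pot is lifted more than 8 mm off the tray (z of ajar_pot in the frame of tray above 0.012 m).
It fails at once if the pot is tipped by more than 0.2 rad (angle between ajar_pot's own z axis and vertical above 0.2 rad).
It fails at once if the pot is shoved more than 20 mm (distance of ajar_pot from where it was at the start of the episode above 0.02 m).
It fails at once if another pot or the bottle is touched by the robot (over 0.5 N) or moved more than 5 mm (contact force between any of the arm, the fingers and pot_b above 0.5 N or distance of any of pot_b, pot_c, pot_d, bottle from where it was at the start of the episode above 0.005 m or contact force between any of the arm, the fingers and pot_c above 0.5 N or contact force between any of the arm, the fingers and pot_d above 0.5 N or contact force between any of the arm, the fingers and bottle above 0.5 N).
It also fails if it takes over 32 s, if anything falls off the work surface, if the arm or the gripper's body presses on something with over 40 N, if the wrist force passes 120 N, or if a joint passes its speed limit or range.

## Working session

There is one attempt and no reset: what is moved stays moved. The work goes in short steps, Python scripts to look and compute and a tool call to move; the robot and the scene stay as the last step left them, time stands still between calls to the robot, and variables do not carry over. Pictures are saved under pics/ and viewed, at most 10 in all, crops included, and the job is handed in when it is done.

Besides the shell and the picture viewer there is one more tool, called in YAML: its name, and indented under it one key for each argument. carry_out: Moves the arm, as the interface text tells. Its arguments: {"type":"object","properties":{"deltas":{"type":"array","items":{"type":"object","properties":{"delta_pos":{"type":"array","items":{"type":"number"}},"twist":{"type":"array","items":{"type":"number"}},"gripper":{"type":"number"}}}}},"required":["deltas"]}

```bash
mkdir -p pics; python3 - <<'E'
from cell import robot
import cv2,numpy as np,pickle
d={n:robot.get_image(n) for n in("top","scene")}
pickle.dump(d,open('d.pkl','wb'))
for n in d: cv2.imwrite(f'pics/{n}.png',d[n]["frame"]); print(n,d[n]["R"],d[n]["t"],d[n]["fx"])
s=robot.read_state();print(s)
E
```

```text
top [[ 0.0047726  -0.999962    0.00729557]
 [-0.97574903 -0.00625339 -0.21880295]
 [ 0.21884025 -0.00607439 -0.97574179]] [0.01992802 0.57973432 0.7716381 ] 439.2844160316302
scene [[ 0.15075663  0.98856302  0.00394797]
 [ 0.69801063 -0.10361746 -0.70855104]
 [-0.70003828  0.10957449 -0.70564852]] [-0.12112174 -0.32216922  1.23442618] 443.2221831492518
{'t': 0.1, 'qpos': array([-1.47227616e+00,  2.63471646e-01, -4.88679413e-02,  1.25937930e+00,
        2.60812040e-05,  1.41549772e+00]), 'joint_vel': array([-0.00211109, -0.00118718,  0.0024155 ,  0.00117552, -0.00191429,
        0.00103364]), 'joint_efforts': array([ 2.83707341e-03, -6.38577104e+01,  3.85063398e+01,  9.98168893e-03,
       -1.02194922e-04, -8.83212522e-06]), 'ee_pos': array([ 0.13180907, -0.50795424,  0.24487699]), 'ee_rot': array([-3.14068523e+00, -1.68464048e-04,  2.53818690e-01]), 'wrist_force': array([ 0.60340712,  1.0363338 , -0.2251877 ]), 'wrist_torque': array([0.00968977, 0.0134275 , 0.03270791]), 'finger_force': 0.0, 'width': 1.0008638102187277}
```

View pics/top.png

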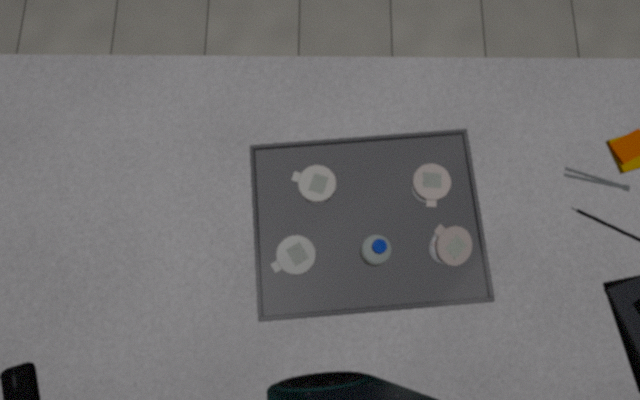

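View pics/scene.png

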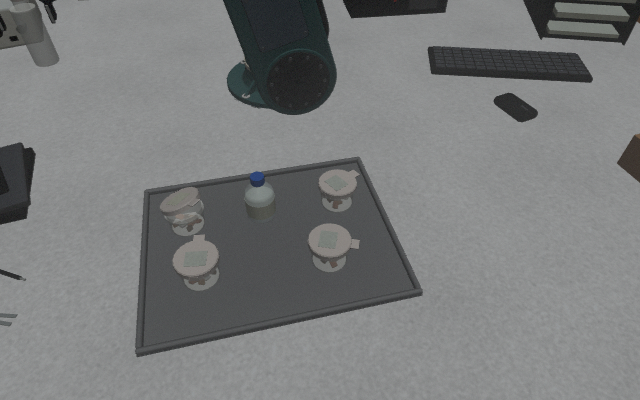

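The top view shows four pots at about (317,183), (432,182), (296,255) and (453,245), with the bottle at (376,249). In the scene view the pot at (183,208), which is top (453,245), looks open. I'll check this with the depth data.

```bash
cat >h.py <<'E'
import numpy as np,cv2
def pts(v,box):
    x0,x1,y0,y1=box
    c,r=np.meshgrid(np.arange(x0,x1),np.arange(y0,y1)); z=v["range_z"][r,c].astype(float)
    P=np.stack([(c-v["cx"])/v["fx"]*z,(r-v["cy"])/v["fy"]*z,z],-1)
    return (P-v["t"])@v["R"], v["frame"][r,c], z>0
def ray(v,px,h):
    d=v["R"].T@np.array([(px[0]-v["cx"])/v["fx"],(px[1]-v["cy"])/v["fy"],1]); o=-v["R"].T@v["t"]
    return o+d*(h-o[2])/d[2]
E
python3 - <<'E'
import pickle,cv2,numpy as np
from h import *
d=pickle.load(open('d.pkl','rb'))
B={"top":{"A":(425,478,222,270),"B":(405,458,160,212),"C":(288,342,160,205),"D":(268,320,230,280),"bot":(355,398,230,270)},
 "scene":{"A":(155,210,183,240),"B":(168,222,234,292),"C":(302,363,220,272),"D":(315,362,166,212)}}
for n in B:
  for k,b in B[n].items():
    P,f,ok=pts(d[n],b); m=ok&(P[...,2]>.04)&(P[...,2]<.13); Q=P[m]
    c=np.median(Q,0)
    for _ in range(4):
        X=np.c_[Q[:,:2],np.ones(len(Q))]; w=np.linalg.lstsq(X,Q[:,2],rcond=None)[0]; r=np.abs(Q[:,2]-X@w); Q=Q[r<max(.004,2*r.std()) ]
    sl=np.hypot(*w[:2])
    print(n,k,m.sum(),len(Q),"med",c.round(4),"tilt",np.arctan(sl).round(3),"updir",np.degrees(np.arctan2(w[1],w[0])).round(1),"mean",Q.mean(0).round(4),"min/max",Q.min(0).round(3),Q.max(0).round(3))
v=d["scene"]; a=cv2.resize(v["frame"][150:300,140:240],None,fx=4,fy=4,interpolation=2)
t=cv2.resize(d["top"]["frame"][150:300,400:500],None,fx=4,fy=4,interpolation=2)
cv2.imwrite('pics/c.png',np.hstack([a,t]))
E
```

```text
top A 1366 1189 med [ 0.5107 -0.2115  0.0733] tilt 0.376 updir 47.8 mean [ 0.5111 -0.2157  0.0743] min/max [ 0.474 -0.254  0.057] [ 0.547 -0.178  0.094]
top B 1224 1166 med [ 0.6336 -0.184   0.0594] tilt 0.007 updir -22.0 mean [ 0.6336 -0.1852  0.0595] min/max [ 0.586 -0.222  0.055] [ 0.673 -0.149  0.064]
top C 1211 1176 med [0.6324 0.0391 0.0588] tilt 0.009 updir -86.8 mean [0.6322 0.0396 0.0589] min/max [0.595 0.    0.055] [0.669 0.086 0.063]
top D 1320 1301 med [0.4906 0.0773 0.0588] tilt 0.01 updir -79.1 mean [0.4914 0.0778 0.0588] min/max [0.457 0.04  0.055] [0.53  0.122 0.063]
top bot 745 240 med [ 0.4997 -0.0709  0.0759] tilt 0.074 updir -54.7 mean [ 0.5012 -0.0725  0.074 ] min/max [ 0.477 -0.099  0.069] [ 0.527 -0.049  0.08 ]
scene A 1324 215 med [ 0.5274 -0.2083  0.0669] tilt 0.114 updir 178.6 mean [ 0.5296 -0.2116  0.0667] min/max [ 0.477 -0.251  0.057] [ 0.599 -0.171  0.075]
scene B 1584 1407 med [ 0.642  -0.182   0.0598] tilt 0.003 updir -40.3 mean [ 0.6374 -0.1834  0.0599] min/max [ 0.588 -0.22   0.056] [ 0.675 -0.147  0.063]
scene C 1432 1279 med [0.6404 0.04   0.0597] tilt 0.013 updir -148.3 mean [0.6355 0.0418 0.0597] min/max [0.596 0.002 0.055] [0.671 0.089 0.063]
scene D 1042 886 med [0.4999 0.078  0.0597] tilt 0.009 updir -137.7 mean [0.4946 0.0794 0.0599] min/max [0.457 0.04  0.056] [0.532 0.125 0.064]
```

View pics/c.png

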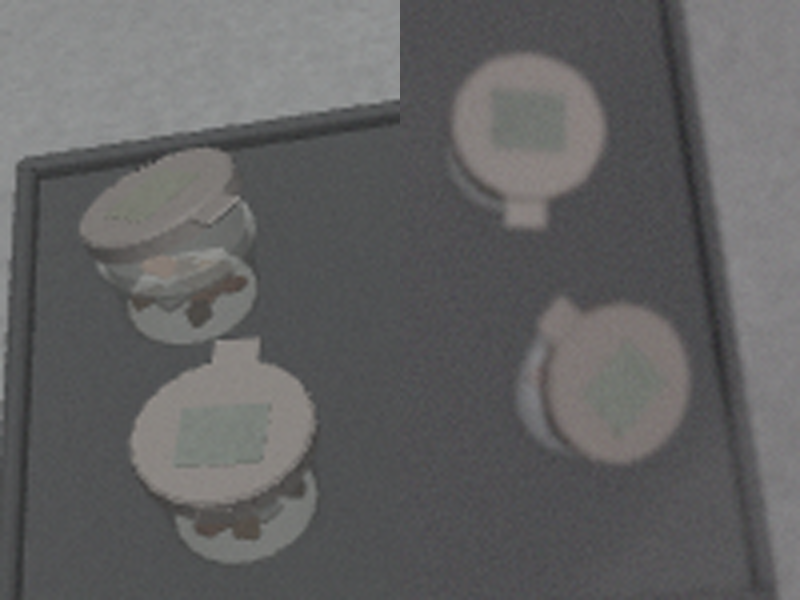

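The crops show pot A with its lid up: disc centre at about top (455,246) and tab at about (441,227), pointing up-left. The depth plane gives a tilt of 0.376 rad with the uphill direction at 48°. The other pots read flat.

```bash
cat >t.py <<'E'
import pickle,numpy as np
from h import *
from scipy.spatial.transform import Rotation as Ro
from cell import robot
d=pickle.load(open('d.pkl','rb'));v=d["top"]
c=ray(v,(455.1,245.8),.071);t=ray(v,(441,227.5),.086)
print("disc",c.round(4),"tab",t.round(4),"dir",np.degrees(np.arctan2(*(t-c)[[1,0]])),np.linalg.norm(t-c))
P,f,ok=pts(v,(425,478,222,270));m=ok&(P[...,2]>.055)
Q=P[m]
X=np.c_[Q[:,:2],np.ones(len(Q))]
for _ in range(5):
    w=np.linalg.lstsq(X,Q[:,2],rcond=None)[0];k=abs(Q[:,2]-X@w)<.004;X,Q=X[k],Q[k]
a=np.radians(48);u=np.array([np.cos(a),np.sin(a)]);s=Q[:,:2]@u;n=Q[:,:2]@[-u[1],u[0]]
print("along",np.percentile(s,[1,50,99]).round(4),"disc s",c[:2]@u,"across",np.percentile(n,[1,50,99]).round(4),c[:2]@[-u[1],u[0]])
pot=c[:2]+.004*u; T=np.r_[pot+.022*u,.2]
s=robot.read_state();R=Ro.from_euler('xyz',s["ee_rot"])
print("pot",pot.round(4),"press",T[:2].round(4),"tip",robot.tip_reach,"ee",s["ee_pos"].round(4),"delta tool /25mm",(R.inv().apply(T-s["ee_pos"])/.025).round(2), s["width"])
E
python3 t.py
```

```text
disc [ 0.5098 -0.2201  0.071 ] tab [ 0.5414 -0.1915  0.086 ] dir 42.076154195599216 0.045137608269367996
along [0.1463 0.181  0.2236] disc s 0.17757886108236381 across [-0.5591 -0.524  -0.4893] -0.526123209032991
pot [ 0.5125 -0.2171] press [ 0.5272 -0.2008] tip 0.014 ee [ 0.1318 -0.508   0.2449] delta tool /25mm [18.39 -7.92  1.81] 1.0008638102187277
```

carry_out:
  deltas:
    - {"delta_pos": [0.9, -0.4, 0], "twist": [0, 0, 0], "gripper": 0}
    - {"delta_pos": [0.9, -0.4, 0], "twist": [0, 0, 0], "gripper": 0}
    - {"delta_pos": [0.9, -0.4, 0], "twist": [0, 0, 0], "gripper": 0}
    - {"delta_pos": [0.9, -0.4, 0], "twist": [0, 0, 0], "gripper": 0}
    - {"delta_pos": [0.9, -0.4, 0], "twist": [0, 0, 0], "gripper": 0}
    - {"delta_pos": [0.9, -0.4, 0], "twist": [0, 0, 0], "gripper": 0}
    - {"delta_pos": [0.9, -0.4, 0], "twist": [0, 0, 0], "gripper": 0}
    - {"delta_pos": [0.9, -0.4, 0], "twist": [0, 0, 0], "gripper": 0}
    - {"delta_pos": [0.9, -0.4, 0], "twist": [0, 0, 0], "gripper": 0}
    - {"delta_pos": [0.9, -0.4, 0], "twist": [0, 0, 0], "gripper": 0}

```text
t: 0.93
ee_pos: [0.3253, -0.3539, 0.2451]
ee_rot: [-3.141, 0.0, 0.254]
wrist_force: [-0.4, -1.2, -0.6]
width: 0.002
finger_force: 0.0
```

carry_out:
  deltas:
    - {"delta_pos": [0.9, -0.4, 0], "twist": [0, 0, 0], "gripper": 0}
    - {"delta_pos": [0.9, -0.4, 0], "twist": [0, 0, 0], "gripper": 0}
    - {"delta_pos": [0.9, -0.4, 0], "twist": [0, 0, 0], "gripper": 0}
    - {"delta_pos": [0.9, -0.4, 0], "twist": [0, 0, 0], "gripper": 0}
    - {"delta_pos": [0.9, -0.4, 0], "twist": [0, 0, 0], "gripper": 0}
    - {"delta_pos": [0.9, -0.4, 0], "twist": [0, 0, 0], "gripper": 0}
    - {"delta_pos": [0.9, -0.4, 0], "twist": [0, 0, 0], "gripper": 0}
    - {"delta_pos": [0.9, -0.4, 0], "twist": [0, 0, 0], "gripper": 0}
    - {"delta_pos": [0.9, -0.4, 0], "twist": [0, 0, 0], "gripper": 0}
    - {"delta_pos": [0, 0, 0], "twist": [0, 0, 0], "gripper": 0}

```text
t: 1.77
ee_pos: [0.5002, -0.2147, 0.2447]
ee_rot: [-3.141, -0.0, 0.256]
wrist_force: [0.1, -0.6, -0.2]
width: -0.004
finger_force: 0.0
```

```bash
python3 t.py; python3 - <<'E'
from cell import robot
import cv2,numpy as np
s=robot.read_state();print(s["t"],s["wrist_force"])
a=robot.get_image("wrist");cv2.imwrite('pics/w1.png',a["frame"])
E
```

```text
disc [ 0.5098 -0.2201  0.071 ] tab [ 0.5414 -0.1915  0.086 ] dir 42.076154195599216 0.045137608269367996
along [0.1463 0.181  0.2236] disc s 0.17757886108236381 across [-0.5591 -0.524  -0.4893] -0.526123209032991
pot [ 0.5125 -0.2171] press [ 0.5272 -0.2008] tip 0.014 ee [ 0.5002 -0.2147  0.2447] delta tool /25mm [ 1.19 -0.26  1.79] -0.0035413722921233508
1.7667 [ 0.05938211 -0.60295574 -0.21037608]
```

View pics/w1.png

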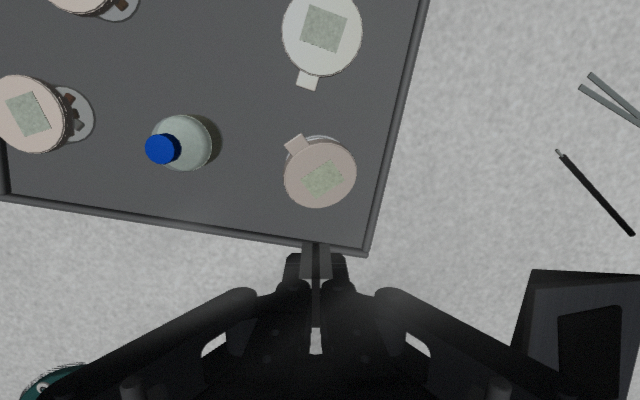

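The wrist view shows the ajar lid centred at about (320,173) with its tab at about (297,146). The fingers are shut at (316,260). I'll cross-check the lid position from this view.

```bash
python3 - <<'E'
from cell import robot
from h import *
v=robot.get_image("wrist")
print(ray(v,(320,173),.071).round(4),ray(v,(296,145),.086).round(4))
P,f,ok=pts(v,(275,362,128,214));m=ok&(P[...,2]>.057);Q=P[m]
X=np.c_[Q[:,:2],np.ones(len(Q))]
for _ in range(6):
    w=np.linalg.lstsq(X,Q[:,2],rcond=None)[0];k=abs(Q[:,2]-X@w)<.004;X,Q=X[k],Q[k]
print(len(Q),np.arctan(np.hypot(*w[:2])),np.degrees(np.arctan2(w[1],w[0])),Q.mean(0).round(4),"z at press",w@[.5272,-.2008,1])
E
```

```text
[ 0.5126 -0.2171  0.071 ] [ 0.535 -0.188  0.086]
4139 0.3778134987769337 48.85492151915511 [ 0.5143 -0.2142  0.0747] z at press 0.08211419055842452
```

carry_out:
  deltas:
    - {"delta_pos": [0.6, -0.15, 0], "twist": [0, 0, 0], "gripper": 0}
    - {"delta_pos": [0.6, -0.15, 0], "twist": [0, 0, 0], "gripper": 0}
    - {"delta_pos": [0, 0, 0.7], "twist": [0, 0, 0], "gripper": 0}
    - {"delta_pos": [0, 0, 0.8], "twist": [0, 0, 0], "gripper": 0}
    - {"delta_pos": [0, 0, 0.8], "twist": [0, 0, 0], "gripper": 0}
    - {"delta_pos": [0, 0, 0.8], "twist": [0, 0, 0], "gripper": 0}
    - {"delta_pos": [0, 0, 0.8], "twist": [0, 0, 0], "gripper": 0}
    - {"delta_pos": [0, 0, 0.7], "twist": [0, 0, 0], "gripper": 0}
    - {"delta_pos": [0, 0, 0.4], "twist": [0, 0, 0], "gripper": 0}
    - {"delta_pos": [0, 0, 0], "twist": [0, 0, 0], "gripper": 0}

```text
t: 2.7
ee_pos: [0.524, -0.202, 0.1185]
ee_rot: [-3.14, 0.002, 0.253]
wrist_force: [-0.0, -0.3, -0.2]
width: 0.001
finger_force: 0.0
```

```bash
python3 - <<'E'
from cell import robot
import cv2,numpy as np
a=robot.get_image("wrist")["frame"];b=robot.get_image("scene")["frame"][130:330,120:320]
cv2.imwrite('pics/w2.png',np.hstack([a[:,160:480],cv2.resize(b,(400,400),interpolation=2)]))
E
```

```text
(no output)
```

View pics/w2.png

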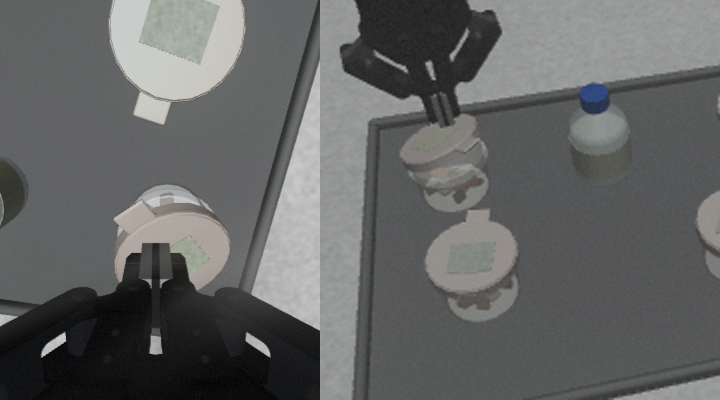

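The fingertips are centred over the lid on its tab side, with the tab at (135,215) in the left half of the picture. Both neighbours are well clear. I'll shift slightly towards the tab and lower slowly.

carry_out:
  deltas:
    - {"delta_pos": [0.2, -0.12, 0], "twist": [0, 0, 0], "gripper": 0}
    - {"delta_pos": [0, 0, 0.2], "twist": [0, 0, 0], "gripper": 0}
    - {"delta_pos": [0, 0, 0.2], "twist": [0, 0, 0], "gripper": 0}
    - {"delta_pos": [0, 0, 0.1], "twist": [0, 0, 0], "gripper": 0}
    - {"delta_pos": [0, 0, 0.1], "twist": [0, 0, 0], "gripper": 0}
    - {"delta_pos": [0, 0, 0.1], "twist": [0, 0, 0], "gripper": 0}
    - {"delta_pos": [0, 0, 0.1], "twist": [0, 0, 0], "gripper": 0}
    - {"delta_pos": [0, 0, 0], "twist": [0, 0, 0], "gripper": 0}

```text
t: 3.47
ee_pos: [0.529, -0.1979, 0.0998]
ee_rot: [-3.141, 0.0, 0.254]
wrist_force: [0.7, 0.4, 0.4]
width: 0.001
finger_force: 0.0
```

carry_out:
  deltas:
    - {"delta_pos": [0, 0, 0.08], "twist": [0, 0, 0], "gripper": 0}
    - {"delta_pos": [0, 0, 0.08], "twist": [0, 0, 0], "gripper": 0}
    - {"delta_pos": [0, 0, 0.08], "twist": [0, 0, 0], "gripper": 0}
    - {"delta_pos": [0, 0, 0], "twist": [0, 0, 0], "gripper": 0}

```text
t: 3.8
ee_pos: [0.5294, -0.1979, 0.0942]
ee_rot: [3.142, -0.0, 0.254]
wrist_force: [1.3, 0.7, 3.3]
width: 0.004
finger_force: 1.5
```

carry_out:
  deltas:
    - {"delta_pos": [0, 0, 0.08], "twist": [0, 0, 0], "gripper": 0}
    - {"delta_pos": [0, 0, 0.08], "twist": [0, 0, 0], "gripper": 0}
    - {"delta_pos": [0, 0, 0.08], "twist": [0, 0, 0], "gripper": 0}
    - {"delta_pos": [0, 0, 0.08], "twist": [0, 0, 0], "gripper": 0}
    - {"delta_pos": [0, 0, 0.08], "twist": [0, 0, 0], "gripper": 0}
    - {"delta_pos": [0, 0, 0], "twist": [0, 0, 0], "gripper": 0}

```text
t: 4.3
ee_pos: [0.5289, -0.198, 0.0838]
ee_rot: [-3.141, 0.001, 0.254]
wrist_force: [1.5, -0.6, 1.1]
width: -0.001
finger_force: 0.7
```

carry_out:
  deltas:
    - {"delta_pos": [0, 0, 0.08], "twist": [0, 0, 0], "gripper": 0}
    - {"delta_pos": [0, 0, 0.08], "twist": [0, 0, 0], "gripper": 0}
    - {"delta_pos": [0, 0, 0.06], "twist": [0, 0, 0], "gripper": 0}
    - {"delta_pos": [0, 0, 0], "twist": [0, 0, 0], "gripper": 0}

```text
t: 4.63
ee_pos: [0.529, -0.1979, 0.0784]
ee_rot: [-3.141, 0.0, 0.254]
wrist_force: [0.9, 0.1, 1.2]
width: -0.002
finger_force: 0.7
```

carry_out:
  deltas:
    - {"delta_pos": [0, 0, 0.06], "twist": [0, 0, 0], "gripper": 0}
    - {"delta_pos": [0, 0, 0.06], "twist": [0, 0, 0], "gripper": 0}
    - {"delta_pos": [0, 0, 0.04], "twist": [0, 0, 0], "gripper": 0}
    - {"delta_pos": [0, 0, 0], "twist": [0, 0, 0], "gripper": 0}

```text
t: 4.97
ee_pos: [0.5291, -0.1979, 0.0745]
ee_rot: [-3.141, 0.0, 0.254]
wrist_force: [-0.1, 0.6, 1.4]
width: 0.001
finger_force: 0.6
```

carry_out:
  deltas:
    - {"delta_pos": [0, 0, 0.03], "twist": [0, 0, 0], "gripper": 0}
    - {"delta_pos": [0, 0, 0], "twist": [0, 0, 0], "gripper": 0}

```text
t: 5.13
ee_pos: [0.5291, -0.198, 0.0739]
ee_rot: [-3.142, 0.0, 0.254]
wrist_force: [0.0, 1.4, 2.5]
width: -0.002
finger_force: 1.0
```

carry_out:
  deltas:
    - {"delta_pos": [0, 0, 0.03], "twist": [0, 0, 0], "gripper": 0}
    - {"delta_pos": [0, 0, 0], "twist": [0, 0, 0], "gripper": 0}

```text
t: 5.3
ee_pos: [0.5291, -0.1979, 0.0732]
ee_rot: [-3.141, -0.0, 0.254]
wrist_force: [0.3, 0.5, 2.9]
width: -0.001
finger_force: 1.2
```

carry_out:
  deltas:
    - {"delta_pos": [0, 0, 0.03], "twist": [0, 0, 0], "gripper": 0}
    - {"delta_pos": [0, 0, 0], "twist": [0, 0, 0], "gripper": 0}

```text
t: 5.47
ee_pos: [0.5291, -0.198, 0.0724]
ee_rot: [-3.142, 0.0, 0.254]
wrist_force: [0.6, 1.2, 2.7]
width: -0.001
finger_force: 1.1
```

carry_out:
  deltas:
    - {"delta_pos": [0, 0, 0.02], "twist": [0, 0, 0], "gripper": 0}
    - {"delta_pos": [0, 0, 0], "twist": [0, 0, 0], "gripper": 0}

```text
t: 5.63
ee_pos: [0.5292, -0.198, 0.072]
ee_rot: [-3.142, 0.0, 0.254]
wrist_force: [1.4, 1.9, 2.0]
width: 0.006
finger_force: 1.2
```

carry_out:
  deltas:
    - {"delta_pos": [0, 0, 0.02], "twist": [0, 0, 0], "gripper": 0}
    - {"delta_pos": [0, 0, 0], "twist": [0, 0, 0], "gripper": 0}

```text
t: 5.8
ee_pos: [0.5292, -0.198, 0.0717]
ee_rot: [3.141, -0.0, 0.254]
wrist_force: [0.1, 1.5, 5.9]
width: -0.0
finger_force: 2.8
```

carry_out:
  deltas:
    - {"delta_pos": [0, 0, 0.02], "twist": [0, 0, 0], "gripper": 0}
    - {"delta_pos": [0, 0, 0], "twist": [0, 0, 0], "gripper": 0}

```text
t: 5.97
ee_pos: [0.5292, -0.198, 0.0714]
ee_rot: [3.141, -0.0, 0.254]
wrist_force: [1.2, 2.8, 9.3]
width: 0.0
finger_force: 4.5
```

The force has climbed to 9 N, well above the hinge's 4 N, with the tips at z = 0.0574. That means the lid is on its stop, so I'll withdraw.

carry_out:
  deltas:
    - {"delta_pos": [0, 0, 0], "twist": [0, 0, 0], "gripper": 0}
    - {"delta_pos": [0, 0, -0.1], "twist": [0, 0, 0], "gripper": 0}
    - {"delta_pos": [0, 0, -0.4], "twist": [0, 0, 0], "gripper": 0}
    - {"delta_pos": [0, 0, -0.8], "twist": [0, 0, 0], "gripper": 0}
    - {"delta_pos": [0, 0, -0.9], "twist": [0, 0, 0], "gripper": 0}
    - {"delta_pos": [0, 0, -0.9], "twist": [0, 0, 0], "gripper": 0}
    - {"delta_pos": [0, 0, -0.9], "twist": [0, 0, 0], "gripper": 0}
    - {"delta_pos": [0, 0, -0.9], "twist": [0, 0, 0], "gripper": 0}
    - {"delta_pos": [0, 0, -0.9], "twist": [0, 0, 0], "gripper": 0}
    - {"delta_pos": [0, 0, -0.6], "twist": [0, 0, 0], "gripper": 0}

```text
t: 6.8
ee_pos: [0.5291, -0.1982, 0.2337]
ee_rot: [3.14, -0.001, 0.254]
wrist_force: [0.7, 0.4, -0.3]
width: 0.003
finger_force: 0.0
```

carry_out:
  deltas:
    - {"delta_pos": [-0.8, 0.3, 0], "twist": [0, 0, 0], "gripper": 0}
    - {"delta_pos": [-0.8, 0.3, 0], "twist": [0, 0, 0], "gripper": 0}
    - {"delta_pos": [-0.8, 0.3, 0], "twist": [0, 0, 0], "gripper": 0}
    - {"delta_pos": [-0.8, 0.3, 0], "twist": [0, 0, 0], "gripper": 0}
    - {"delta_pos": [-0.8, 0.3, 0], "twist": [0, 0, 0], "gripper": 0}
    - {"delta_pos": [0, 0, 0], "twist": [0, 0, 0], "gripper": 0}
    - {"delta_pos": [0, 0, 0], "twist": [0, 0, 0], "gripper": 0}

```text
t: 7.38
ee_pos: [0.4411, -0.2599, 0.2317]
ee_rot: [3.141, 0.0, 0.252]
wrist_force: [-0.3, 0.2, 0.5]
width: -0.001
finger_force: 0.0
```

```bash
python3 - <<'E'
from cell import robot
from h import *
for n,b in (("top",(425,478,222,270)),("wrist",None)):
    v=robot.get_image(n)
    if b is None: b=(0,640,0,400)
    P,f,ok=pts(v,b);m=ok&(P[...,2]>.048)&(P[...,2]<.1)&(np.hypot(P[...,0]-.514,P[...,1]+.216)<.05);Q=P[m]
    X=np.c_[Q[:,:2],np.ones(len(Q))]
    for _ in range(6):
        w=np.linalg.lstsq(X,Q[:,2],rcond=None)[0];k=abs(Q[:,2]-X@w)<.004;X,Q=X[k],Q[k]
    print(n,len(Q),np.arctan(np.hypot(*w[:2])),np.degrees(np.arctan2(w[1],w[0])),Q.mean(0).round(4))
    cv2.imwrite(f'pics/end_{n}.png',v["frame"])
E
```

```text
top 1297 0.013875803540162423 -115.31386464230374 [ 0.513  -0.2135  0.0592]
wrist 5628 0.012397262096106544 -131.56279023018627 [ 0.5154 -0.2127  0.0589]
```

View pics/end_wrist.png

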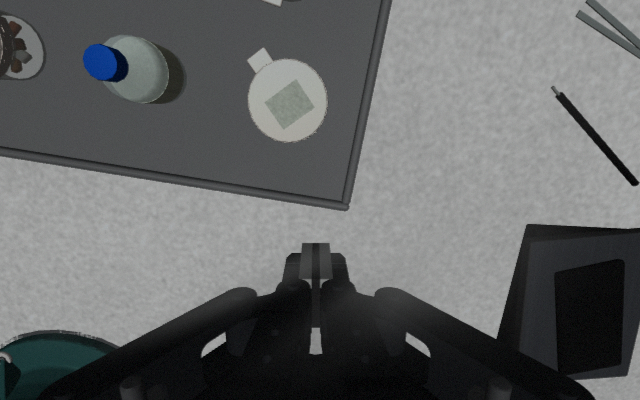

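The final view shows the lid flat at (288,100), in place and with the arm clear. The lid's tilt is about 0.01 rad, the same as the closed pots, so I'm handing in.

```bash
python3 -c "
from cell import robot
print(robot.sign_off())"
```

```text
the job is handed in; nothing more can be done
None
```

The ajar lid is pressed shut (measured tilt about 0.01 rad, the same as the closed pots), the pot stayed in place, the arm kept clear of the other pots and the bottle, and the job is handed in; no verdict was returned.

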